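Release the ratchet stop of the bowl keeper

TASK

Two identical wooden keepers lie on the pantry shelf, each with a ratchet stop board that holds things in place: one holds the nested steel bowls, the other the ramekin. On the one with the steel bowls, first flip the small pawl lever right over towards its stop board, so that it lets go of the toothed rack, then slide that stop board back, away from the bowls, all the way to the end of its travel and let go. Do not disturb the bowls or the other keeper.

Things in the scene. Friction and masses are not known exactly. Their poses are not given: they have to be found in the camera images.
- bowl_keeper_knob (a point): Centre of the 16 mm black ball on top of the pawl lever of the keeper that holds the steel bowls. Engaged, the lever leans 15 to 35 degrees to the near end, ball about 95 mm above the shelf; flipped, it leans about 40 degrees the other way, towards the stop board. It tumbles by its own weight (45 g) to whichever side of upright it is left on; pushing it over takes under 1 N.
- bowl_keeper_pivot (a point): Pivot of that lever, riding on the stop board's slide, 44 mm above the shelf. The lever is an 8 mm steel rod, 60 mm from here to the ball's centre, swinging in the upright plane along x. Axes as bowl_keeper_grip. The board's near face lies 55 mm to +x. Beside it the slide block is 34 mm high and a steel cheek 54 mm; below it the toothed steel rack is 30 mm high.
- bowl_keeper_lever (a joint): Pawl lever angle, rad: 0 to 0.35 engaged in the rack (stop cannot go back), upright at about 0.6, 1.3 fully flipped and clear of the rack.
- bowl_keeper_grip (a point): Point on the upright stop board of the bowls' keeper: mid-thickness, 15 mm below its top edge, 57 mm to +y of the lever. Board 14 mm thick (x), 116 mm wide (y), top edge 127 mm above the shelf: can be pinched across x from above; the bowls' rims are lower, about 70 mm. Axes turn with the fixed keeper: +x level along the rail from the near (robot) end to the bowls, z up.
- bowl_keeper_stop (a joint): Travel of that stop board, m: 0 nearest the bowls, 0.100 fully back at the near end (hard end). It grows as the board moves along -x of bowl_keeper_grip. Starts at 0.005 to 0.030. With the pawl engaged it catches within about 16 mm going back; free, it slides with about 4 N of friction and stays where it is left.
- bowls (a point): The three nested steel bowls (loose, the outer one 130 mm across and 52 mm high, standing on the 18 mm thick board of its keeper): centre of the outer bowl, half-way up.
- pot_keeper_knob (a point): Ball on the pawl lever of the other, identical keeper, which holds the white ramekin: to be left alone.

How it is judged:
By the outcome, as a careful person would: the job done as asked, in the order asked, and still so for the second after the job is handed in, with the robot touching nothing.
It also fails if it takes over 45 s, if anything falls off the work surface, if the arm or the gripper's body presses on something with over 40 N, if the wrist force passes 120 N, or if a joint passes its speed limit or range.

ROBOT

A 7-joint arm with a two-finger parallel gripper is mounted at the origin on the work surface. World frame = base frame: x ahead of the robot, y to its left, z up, the work surface at z = 0. Lengths are in m, angles in rad, forces in N, time in s.
With the tool pointing down it reaches from about 0.425 to 0.925 m from the base axis. Payload 6.8 kg.
Tool frame: the origin (TCP) lies on the mounting face of the last link; the fingertips stand 173 mm ahead of it and the grasp point (between the pads) lies 155 mm ahead of it (grip_point_offset is the distance from the TCP to the grasp point, in m); x points along the fingers, z is the direction in which the jaws open and shut, and the axes are right-handed (so a half turn about x gives the same grasp; the last joint's range is limited). The gripper opens to 85 mm and grips with 20 to 120 N. Pads are 22 mm wide; open, the fingers measure 114 mm over their backs; the gripper's body (76 mm by 85 mm) begins 54 mm behind the grasp point. The pads swing forward as they close: fully open they stand 13 mm farther back than shut.
Start: joints at [1.196, 0.477, 0.022, 1.555, -0.011, 1.109, -0.083], TCP at [0.178, -0.651, 0.405] pointing down, gripper open.
Joint ranges: [-2.96, 2.96], [-0.34, 2.1], [-1.41, 1.46], [0.24, 2.44], [-1.37, 4.51], [0.17, 1.92], [-2.96, 2.96]. Speed limits (rad/s): [2.39, 2.39, 3.14, 3.14, 3.14, 3.14, 3.14].

INTERFACE

Orientations are given as a rotation vector (axis times angle).
In Python, from bench import * gives the robot as it stands. The module is installed in compiled form; this text tells all that it offers.
- The arm moves only by the tool servo_tool, never from a script. Its argument "motion" is a list of rows, each a list of 5 numbers: the shift along the tool's x, y, z in m, then the turn about the tool's x in degrees, then the gripper command: -1 is fully open, 1 is shut, values between are in proportion. In form: [[dx, dy, dz, turn, fingers], ...]. A call has 1 to 8 rows; each row is the pose to reach, as a shift and turn from the pose measured when the call began, along the tool's axes at that moment; what a row does not reach only later rows make up. A row lasts 1/10 s, in which the tool goes at most 50 mm and 8.59 degrees, less where a joint would pass 70% of its speed; a pose out of reach is approached as far as the arm can. A call with a gripper value outside its range is refused whole. The fingers move at their own pace and stop on an object; "force" is the grip in N (left out, the last holds). Time passes only in rows, so rows that repeat a pose let the fingers close. It gives the time, the measured TCP pose, the force and the opening at its end, in the units of the state.
- get_obs(): the state, without advancing time (a new reading comes with each control period).
- grab_frame(name): name is "scene" or "top" or "wrist"; returns the picture (400x640x3 uint8, red, green, blue); there is no depth.
- camera_params(name): a dict with "mtx" (3x3 intrinsics, pixels), "world_to_cam" (4x4, takes a point from world to camera coordinates); the wrist camera has in their place "T_tool_cam" (4x4, takes a point from camera to tool coordinates, whose origin is the TCP and whose axes are the tool frame's). Camera axes: x right, y down, z forward; pixel columns grow to the right and rows downward; lengths in m; the calibration is good to about 2 mm. A picture is of the moment at which its call begins: read the wrist's pose just before it. camera_params takes no time and is no camera call.
- hand_in(): hands the job in, once; it reports no verdict.
The state is a dict: "clock": time; "joints": joint angles; "qvel": joint speeds; "tau": joint torques, N m; "tcp_pos": TCP position; "orientation": TCP orientation; "contact_force": force on the tool from outside, world axes, zero at the start; "moment": the same for the moment, N m; "grip_width": finger opening in m.
Only numpy, scipy, OpenCV 4.12 (cv2) and the standard library are available. Lean on these libraries where they do the work, as an engineer would, in place of code of your own. Each camera call takes 0.05 s, during which the arm holds its last target. There are 200 camera calls.

## Working session

There is one attempt and no reset: what is moved stays moved. The work goes in short steps, Python scripts to look and compute and a tool call to move; the robot and the scene stay as the last step left them, time stands still between calls to the robot, and variables do not carry over. Pictures are saved under pics/ and viewed, about 8 in all and at most 12, crops included, and the job is handed in when it is done.

Besides the shell and the picture viewer there is one more tool, called after "Call:" in YAML: its name, and indented under it one key for each argument. servo_tool: Moves the arm, as the interface text tells. Its arguments: {"type":"object","properties":{"motion":{"type":"array","items":{"type":"array","items":{"type":"number"}}},"force":{"type":"number"}},"required":["motion"]}

```bash
mkdir -p pics; python3 - <<'E'
from bench import *
import cv2
o=get_obs();print({k:o[k] for k in('clock','tcp_pos','orientation','contact_force','grip_width')})
for n in('scene','top'):
    cv2.imwrite(f'pics/{n}1.png',grab_frame(n)[:,:,::-1]);print(n,camera_params(n))
print(camera_params('wrist'))
E
```

```text
{'clock': 0.0, 'tcp_pos': array([ 0.17790158, -0.65083806,  0.4036802 ]), 'orientation': array([ 1.01152344,  1.32532817, -1.00982125]), 'contact_force': array([-0.55593651,  0.73649885,  0.65956733]), 'grip_width': 0.08522706404258261}
scene {'mtx': array([[514.20496382,   0.        , 318.03608608],
       [  0.        , 514.20496382, 202.85823662],
       [  0.        ,   0.        ,   1.        ]]), 'world_to_cam': array([[-2.45923609e-01,  9.69288101e-01, -1.46857921e-03,
         1.89629038e-01],
       [ 7.66313766e-01,  1.93497623e-01, -6.12635195e-01,
        -4.00774747e-01],
       [-5.93535837e-01, -1.51786850e-01, -7.90364449e-01,
         1.47365072e+00],
       [ 0.00000000e+00,  0.00000000e+00,  0.00000000e+00,
         1.00000000e+00]])}
top {'mtx': array([[386.28046258,   0.        , 317.48784501],
       [  0.        , 386.28046258, 193.88880231],
       [  0.        ,   0.        ,   1.        ]]), 'world_to_cam': array([[ 0.02973549, -0.99952555,  0.00802996, -0.08032073],
       [-0.99130791, -0.03051913, -0.12797349,  0.61966951],
       [ 0.12815784, -0.00415481, -0.99174508,  0.97547655],
       [ 0.        ,  0.        ,  0.        ,  1.        ]])}
{'mtx': array([[284.86177002,   0.        , 319.64361539],
       [  0.        , 284.86177002, 198.91992904],
       [  0.        ,   0.        ,   1.        ]]), 'T_tool_cam': array([[-9.69819601e-04, -3.05139634e-01,  9.52307127e-01,
         2.96869450e-02],
       [-5.85932336e-04, -9.52307237e-01, -3.05140266e-01,
         7.85268992e-02],
       [ 9.99999358e-01, -8.53918551e-04,  7.44775047e-04,
        -7.59436989e-05],
       [ 0.00000000e+00,  0.00000000e+00,  0.00000000e+00,
         1.00000000e+00]])}
```

View pics/scene1.png

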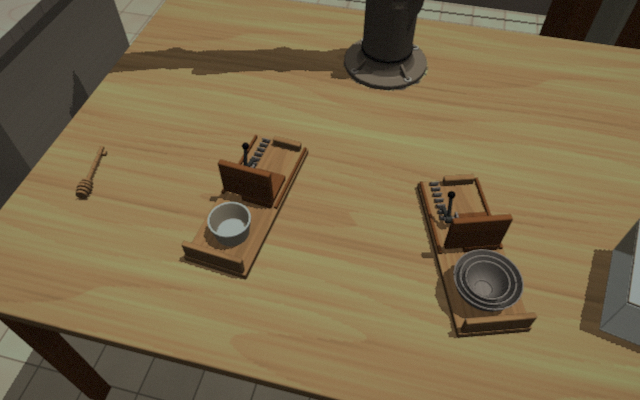

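View pics/top1.png

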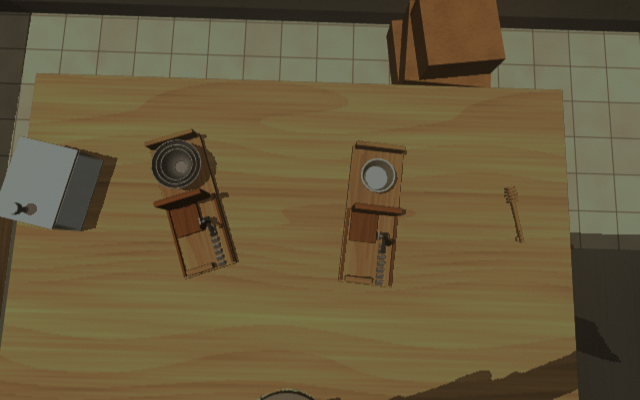

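The top view shows the bowls' keeper on the left (bowls at 178,163, board at about 182,200, knob at about 205,222). In the scene view its ball is at about (451,195). Next I'll enlarge both.

```bash
python3 - <<'E'
import cv2,numpy as np
a=cv2.imread('pics/scene1.png')[165:345,405:545];b=cv2.imread('pics/top1.png')[120:290,135:250]
a=cv2.resize(a,None,fx=3.3,fy=3.3,interpolation=3);b=cv2.resize(b,None,fx=3.3,fy=3.3,interpolation=3)
c=np.zeros((594,800,3),np.uint8);c[:a.shape[0],:a.shape[1]]=a[:594];x=800-a.shape[1]
c[:b.shape[0],a.shape[1]:a.shape[1]+min(x,b.shape[1])]=b[:,:x]
c=cv2.convertScaleAbs(c,alpha=1.5,beta=10);print(a.shape,b.shape);cv2.imwrite('pics/crop1.png',c)
E
```

```text
(594, 462, 3) (561, 380, 3)
```

View pics/crop1.png

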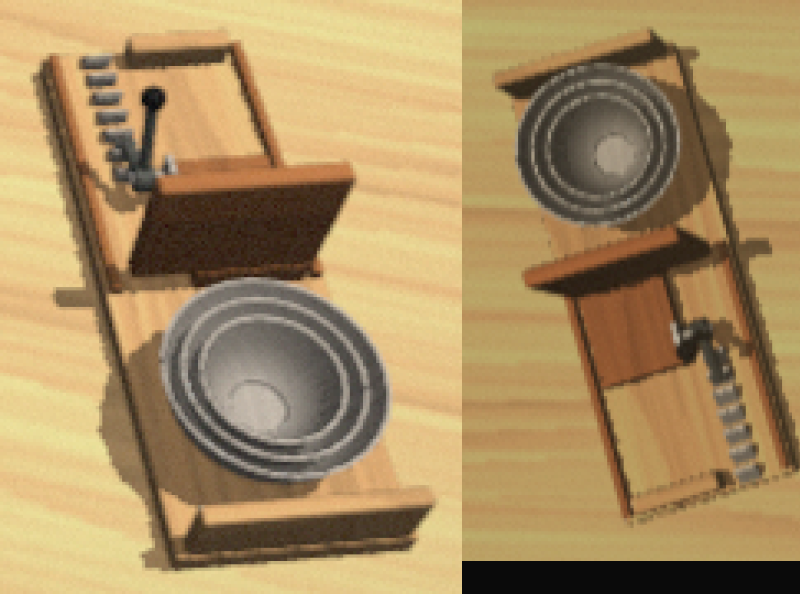

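```bash
cat >h.py <<'E'
import numpy as np,cv2
from bench import *
from scipy.spatial.transform import Rotation as R
def tool(o): 
    T=np.eye(4);T[:3,:3]=R.from_rotvec(o['orientation']).as_matrix();T[:3,3]=o['tcp_pos'];return T
def cam(n,o=None):
    p=camera_params(n)
    return p['mtx'],(p['world_to_cam'] if n!='wrist' else np.linalg.inv(tool(o)@p['T_tool_cam']))
def ray(K,W,uv):
    d=W[:3,:3].T@np.linalg.inv(K)@[*uv,1];c=-W[:3,:3].T@W[:3,3];return c,d
def atz(K,W,uv,z):
    c,d=ray(K,W,uv);return c+d*(z-c[2])/d[2]
def proj(K,W,p):
    q=K@(W[:3,:3]@p+W[:3,3]);return q[:2]/q[2]
E
python3 - <<'E'
from h import *
np.set_printoptions(precision=4,suppress=True)
s=cam('scene');t=cam('top')
print('boardtop scene',[atz(*s,p,.127) for p in((453.5,220.2),(512.3,217.1))])
print('boardtop top',[atz(*t,p,.127) for p in((154.7,204.2),(200.5,191.2))])
print('ball',atz(*s,(451.4,194.7),.095),'top',atz(*t,(135+225/3.3,120+335/3.3),.095))
a,b=[atz(*t,(135+(x-462)/3.3,120+y/3.3),.03) for x,y in((685,50),(795,470))];print('rail',a,b,np.degrees(np.arctan2(*(a-b)[[1,0]])))
a,b=[atz(*s,(405+x/3.3,165+y/3.3),.02) for x,y in((50,60),(165,555))];print('rail s',a,b,np.degrees(np.arctan2(*(b-a)[[1,0]])))
o=get_obs();print(tool(o))
E
```

```text
boardtop scene [array([0.6107, 0.2249, 0.127 ]), array([0.5759, 0.333 , 0.127 ])]
boardtop top [array([0.5738, 0.3263, 0.127 ]), array([0.6085, 0.2195, 0.127 ])]
ball [0.5217 0.2193 0.095 ] top [0.5377 0.2174 0.095 ]
rail [0.7735 0.2536 0.03  ] [0.4376 0.1444 0.03  ] 17.993132986057553
rail s [0.4409 0.1565 0.02  ] [0.7865 0.2652 0.02  ] 17.469401613543905
[[-0.0005  0.9646  0.2636  0.1779]
 [ 0.0015  0.2636 -0.9646 -0.6509]
 [-1.     -0.0001 -0.0015  0.4038]
 [ 0.      0.      0.      1.    ]]
```

Yaw of the bowls' keeper is about 17.8°, and the ball is near (0.522, 0.219). I'm moving over with the jaws turned along the rail and shut.

Call:
servo_tool:
  motion:
    - [0,0.424,-0.331,-70,1]
    - [0,0.424,-0.331,-70,1]
    - [0,0.424,-0.331,-70,1]
    - [0,0.424,-0.331,-70,1]
    - [0,0.424,-0.331,-70,1]
    - [0,0.424,-0.331,-70,1]
    - [0,0.424,-0.331,-70,1]
    - [0,0.424,-0.331,-70,1]
  force: 30

```text
clock: 0.9
tcp_pos: [0.4177, -0.3286, 0.4043]
orientation: [0.078, 1.57, -0.076]
contact_force: [1.0, -1.6, -0.6]
grip_width: -0.0004
```

```bash
cat > go.py <<'E'
import sys
from h import *
# args: x y z(tcp) yaw of tool z deg -> tool shift & turn
o=get_obs();T=tool(o);t=np.array(list(map(float,sys.argv[1:4])))
y=np.degrees(np.arctan2(T[1,2],T[0,2]))
print('t',o['clock'],'tcp',o['tcp_pos'].round(4),'yaw',y.round(2),'down',T[:3,0].round(3),'shift',(T[:3,:3].T@(t-T[:3,3])).round(4),'turn',-(float(sys.argv[4])-y),'F',o['contact_force'].round(2),'w',o['grip_width'],'q',o['joints'].round(2))
E
python3 go.py .489 .208 .40 17.8
```

```text
t 0.9 tcp [ 0.4177 -0.3286  0.4043] yaw -5.62 down [-0.001  0.001 -1.   ] shift [0.005  0.541  0.0184] turn -23.41962960717219 F [ 0.99 -1.64 -0.63] w -0.0003500723229153919 q [ 0.86  0.27 -0.37  1.88  0.11  1.02  0.35]
```

Call:
servo_tool:
  motion:
    - [0,0.541,0.018,-23.4,1]
    - [0,0.541,0.018,-23.4,1]
    - [0,0.541,0.018,-23.4,1]
    - [0,0.541,0.018,-23.4,1]
    - [0,0.541,0.018,-23.4,1]
    - [0,0.541,0.018,-23.4,1]
    - [0,0.541,0.018,-23.4,1]
    - [0,0.541,0.018,-23.4,1]

```text
clock: 1.7
tcp_pos: [0.4694, 0.0678, 0.4048]
orientation: [-0.242, 1.558, 0.244]
contact_force: [0.7, -0.4, 0.2]
grip_width: 0.0
```

```bash
python3 go.py .489 .208 .34 17.8
```

```text
t 1.7 tcp [0.4694 0.0678 0.4048] yaw 17.76 down [-0.001  0.001 -1.   ] shift [0.065  0.1275 0.0614] turn -0.04345236362662419 F [ 0.68 -0.36  0.19] w 1.3361453598447912e-05 q [ 0.36  0.21 -0.71  1.98  0.16  1.   -0.12]
```

Call:
servo_tool:
  motion:
    - [0.03,0.0428,0.02,0,1]
    - [0.05,0.085,0.041,0,1]
    - [0.065,0.1275,0.0614,0,1]
    - [0.065,0.1275,0.0614,0,1]
    - [0.065,0.1275,0.0614,0,1]

```text
clock: 2.2
tcp_pos: [0.4884, 0.2098, 0.3391]
orientation: [-0.245, 1.559, 0.248]
contact_force: [-0.0, -0.3, 0.0]
grip_width: -0.0002
```

```bash
python3 - <<'E'
from h import *
o=get_obs();im=grab_frame('wrist')[:,:,::-1];cv2.imwrite('pics/w1.png',im)
np.save('o.npy',o,allow_pickle=True)
W=cam('wrist',o)
for n,p in dict(ball=(.522,.219,.095),grip=(.585,.299,.112),e1=(.609,.222,.127),e2=(.575,.330,.127),tip=o['tcp_pos']-[0,0,.173]).items():print(n,proj(*W,np.array(p)).round(0))
E
python3 go.py .489 .208 .34 17.8
```

```text
ball [363. 212.]
grip [494. 144.]
e1 [484. 259.]
e2 [519.  92.]
tip [320. 254.]
t 2.25 tcp [0.4888 0.208  0.3395] yaw 17.82 down [-0.002  0.    -1.   ] shift [-0.0005 -0.      0.0002] turn 0.01562563553066454 F [ 0.66 -1.32 -0.14] w 0.0003326981107461807 q [ 0.06  0.41 -0.71  1.93  0.33  0.93 -0.5 ]
```

View pics/w1.png

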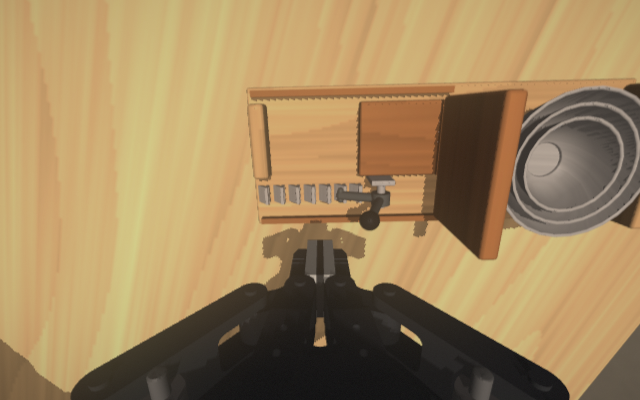

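Wrist view: the ball is at (370,219), the board's top edge runs (490,257) to (522,91), and the rails are level in the picture, so the yaw is right. I'll triangulate the ball.

```bash
python3 - <<'E'
from h import *
np.set_printoptions(precision=4,suppress=True)
o=np.load('o.npy',allow_pickle=True).item();W=cam('wrist',o)
c1,d1=ray(*W,(370,219));c2,d2=ray(*cam('scene'),(451.4,194.7))
s=np.linalg.lstsq(np.c_[d1,-d2],c2-c1,rcond=None)[0];p,q=c1+d1*s[0],c2+d2*s[1]
print(p,q,atz(*W,(370,219),.095))
for uv in((488,257),(522,91)):print(atz(*W,uv,.127))
for uv in((250,95),(525,88)):print(atz(*W,uv,.03))
E
python3 go.py .489 .216 .26 17.8
```

```text
[0.527  0.2176 0.1018] [0.5274 0.2185 0.1017] [0.5291 0.2154 0.095 ]
[0.6107 0.2244 0.127 ]
[0.5765 0.3309 0.127 ]
[0.3992 0.2752 0.03  ]
[0.6374 0.3587 0.03  ]
t 2.25 tcp [0.4888 0.208  0.3395] yaw 17.82 down [-0.002  0.    -1.   ] shift [0.0795 0.0075 0.0028] turn 0.01562563553066454 F [ 0.66 -1.32 -0.14] w 0.0003326981107461807 q [ 0.06  0.41 -0.71  1.93  0.33  0.93 -0.5 ]
```

Call:
servo_tool:
  motion:
    - [0.04,-0.003,0,0,1]
    - [0.0815,-0.003,0,0,1]
    - [0.0815,-0.003,0,0,1]
    - [0.0815,-0.003,0.015,0,1]
    - [0.0815,-0.003,0.03,0,1]
    - [0.0815,-0.003,0.044,0,1]
    - [0.0815,-0.003,0.056,0,1]
    - [0.0815,-0.003,0.067,0,1]

```text
clock: 3.05
tcp_pos: [0.5546, 0.225, 0.2597]
orientation: [-0.242, 1.557, 0.243]
contact_force: [-0.3, -0.3, 0.4]
grip_width: 0.0003
```

Call:
servo_tool:
  motion:
    - [0,0,0.0,0,1]
    - [0,0,0,0,1]
    - [0,0,-0.02,0,1]
    - [0,0,-0.04,0,1]
    - [-0.04,0,-0.05,0,1]
    - [-0.08,0,-0.05,0,-1]
    - [-0.08,0,-0.05,0,-1]

```text
clock: 3.75
tcp_pos: [0.5074, 0.2109, 0.3447]
orientation: [-0.241, 1.549, 0.245]
contact_force: [0.3, 1.2, 0.2]
grip_width: 0.0284
```

```bash
python3 - <<'E'
from h import *
o=get_obs();im=grab_frame('wrist')[60:290,220:640,::-1];s=grab_frame('scene')[165:345,405:545,::-1]
im=cv2.resize(im,None,fx=1.3,fy=1.3);s=cv2.resize(s,None,fx=1.65,fy=1.65,interpolation=3)
c=np.zeros((300,800,3),np.uint8);c[:im.shape[0],:im.shape[1]]=im;c[:297,547:547+231]=s
cv2.imwrite('pics/c2.png',c)
np.save('o2.npy',o,allow_pickle=True)
E
python3 go.py .587 .297 .33 17.8
```

```text
t 3.85 tcp [0.5067 0.2095 0.3405] yaw 17.72 down [ 0.002  0.    -1.   ] shift [0.0107 0.0589 0.1031] turn -0.08015129352547845 F [-0.05 -0.44 -0.16] w 0.04314646120606897 q [ 0.05  0.43 -0.71  1.89  0.34  0.94 -0.5 ]
```

View pics/c2.png

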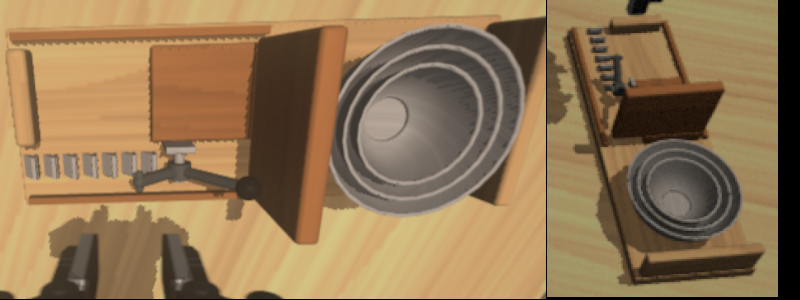

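The lever has flipped: the ball now sits by the board (crop 250,187) and the bowls are unmoved. I'll locate the board's top edge, ends at crop (336,28) and (308,241), for the grasp.

```bash
python3 - <<'E'
from h import *
o=np.load('o2.npy',allow_pickle=True).item();W=cam('wrist',o)
a,b=[atz(*W,(220+x/1.3,60+y/1.3),.127) for x,y in((335,28),(308,241))]
c=(a+b)/2;print(a,b,c,np.linalg.norm(a-b),np.degrees(np.arctan2(*(a-b)[[1,0]])),'grip',c+.02*(a-b)/np.linalg.norm(a-b))
E
python3 go.py .587 .297 .33 17.8
```

```text
[0.5735229  0.33019999 0.127     ] [0.61108002 0.22489087 0.127     ] [0.59230146 0.27754543 0.127     ] 0.11180585336481752 109.62811150560317 grip [0.58558319 0.29638328 0.127     ]
t 3.85 tcp [0.5067 0.2095 0.3405] yaw 17.72 down [ 0.002  0.    -1.   ] shift [0.0107 0.0589 0.1031] turn -0.08015129352547845 F [-0.05 -0.44 -0.16] w 0.04314646120606897 q [ 0.05  0.43 -0.71  1.89  0.34  0.94 -0.5 ]
```

Call:
servo_tool:
  motion:
    - [0,0.03,0.05,-0.5,-1]
    - [0,0.059,0.102,-0.5,-1]
    - [0,0.059,0.102,-0.5,-1]
    - [0.035,0.059,0.102,-0.5,-1]
    - [0.073,0.059,0.102,-0.5,-1]
    - [0.073,0.059,0.102,-0.5,-1]
    - [0.073,0.059,0.102,-0.5,-1]

```text
clock: 4.55
tcp_pos: [0.5854, 0.2966, 0.2667]
orientation: [-0.251, 1.558, 0.249]
contact_force: [-0.5, 0.5, -0.2]
grip_width: 0.0852
```

```bash
python3 - <<'E'
from h import *
o=get_obs();cv2.imwrite('pics/w3.png',grab_frame('wrist')[:,:,::-1])
E
python3 go.py .586 .297 .267 18.2
```

```text
t 4.6 tcp [0.586  0.2971 0.2684] yaw 18.24 down [ 0.002  0.001 -1.   ] shift [ 0.0014 -0.0001 -0.    ] turn 0.0401367583447545 F [0.05 0.15 0.01] w 0.08534638288250117 q [-0.13  0.67 -0.63  1.68  0.47  0.94 -0.61]
```

View pics/w3.png

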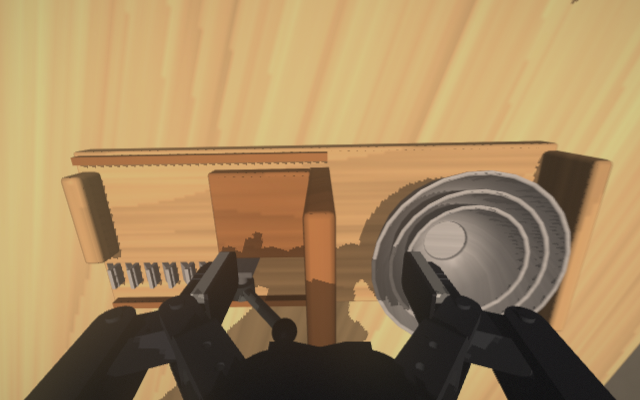

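The board is centred between the fingers (column 320) and the lever ball at (285,330) is clear of them. Closing on the board.

Call:
servo_tool:
  motion:
    - [0.0015,0,0,0,1]
    - [0.0015,0,0,0,1]
    - [0.0015,0,0,0,1]
    - [0.0015,0,0,0,1]
    - [0.0015,0,0,0,1]
    - [0.0015,0,0,0,1]
    - [0.0015,0,0,0,1]
    - [0.0015,0,0,0,1]
  force: 40

```text
clock: 5.4
tcp_pos: [0.586, 0.2971, 0.2674]
orientation: [-0.25, 1.554, 0.25]
contact_force: [-2.4, -2.7, 5.9]
grip_width: 0.0139
```

Call:
servo_tool:
  motion:
    - [0,0,-0.005,0,1]
    - [0,0,-0.012,0,1]
    - [0,0,-0.02,0,1]
    - [0,0,-0.028,0,1]
    - [0,0,-0.036,0,1]
    - [0,0,-0.044,0,1]
    - [0,0,-0.052,0,1]
    - [0,0,-0.058,0,1]

```text
clock: 6.2
tcp_pos: [0.5306, 0.278, 0.2673]
orientation: [-0.251, 1.554, 0.249]
contact_force: [5.8, -0.9, 0.1]
grip_width: 0.0132
```

```bash
python3 go.py .586 .297 .267 18.2
```

```text
t 6.2 tcp [0.5306 0.278  0.2673] yaw 18.26 down [ 0.003 -0.001 -1.   ] shift [0.0005 0.0007 0.0586] turn 0.06382720409100529 F [ 5.79 -0.91  0.07] w 0.013205239393512818 q [-0.11  0.6  -0.64  1.82  0.46  0.87 -0.65]
```

Call:
servo_tool:
  motion:
    - [0,0,-0.004,0,1]
    - [0,0,-0.008,0,1]
    - [0,0,-0.012,0,1]
    - [0,0,-0.012,0,1]

```text
clock: 6.6
tcp_pos: [0.5186, 0.2739, 0.2673]
orientation: [-0.252, 1.555, 0.248]
contact_force: [1.6, -2.1, 2.1]
grip_width: 0.0134
```

Call:
servo_tool:
  motion:
    - [0,0,-0.003,0,1]
    - [0,0,-0.006,0,1]
    - [0,0,-0.008,0,1]
    - [0,0,-0.008,0,1]

```text
clock: 7.0
tcp_pos: [0.5107, 0.2712, 0.2673]
orientation: [-0.252, 1.555, 0.248]
contact_force: [2.2, -2.0, 0.9]
grip_width: 0.0138
```

Call:
servo_tool:
  motion:
    - [0,0,-0.002,0,1]
    - [0,0,-0.004,0,1]
    - [0,0,-0.006,0,1]

```text
clock: 7.3
tcp_pos: [0.505, 0.2693, 0.2674]
orientation: [-0.252, 1.555, 0.248]
contact_force: [4.3, -0.9, -0.5]
grip_width: 0.0133
```

Call:
servo_tool:
  motion:
    - [0,0,-0.002,0,1]
    - [0,0,-0.004,0,1]

```text
clock: 7.5
tcp_pos: [0.5021, 0.2681, 0.2674]
orientation: [-0.251, 1.552, 0.249]
contact_force: [14.4, 2.4, -9.5]
grip_width: 0.0138
```

Call:
servo_tool:
  motion:
    - [0,0,-0.001,0,1]
    - [0,0,-0.002,0,1]

```text
clock: 7.7
tcp_pos: [0.5015, 0.2677, 0.2674]
orientation: [-0.249, 1.548, 0.25]
contact_force: [14.8, 3.0, -10.3]
grip_width: 0.0136
```

```bash
python3 - <<'E'
from h import *
s=grab_frame('scene')[150:350,395:555,::-1];s=cv2.resize(s,None,fx=3,fy=3,interpolation=3)
cv2.imwrite('pics/c4.png',cv2.convertScaleAbs(s,alpha=1.5))
E
python3 go.py .586 .297 .267 18.2
```

```text
t 7.75 tcp [0.5016 0.2676 0.2674] yaw 18.22 down [ 0.008  0.002 -1.   ] shift [0.0011 0.0015 0.0894] turn 0.0193258301096364 F [11.89  1.27 -8.7 ] w 0.013603796317269578 q [-0.1   0.56 -0.66  1.9   0.46  0.83 -0.67]
```

View pics/c4.png

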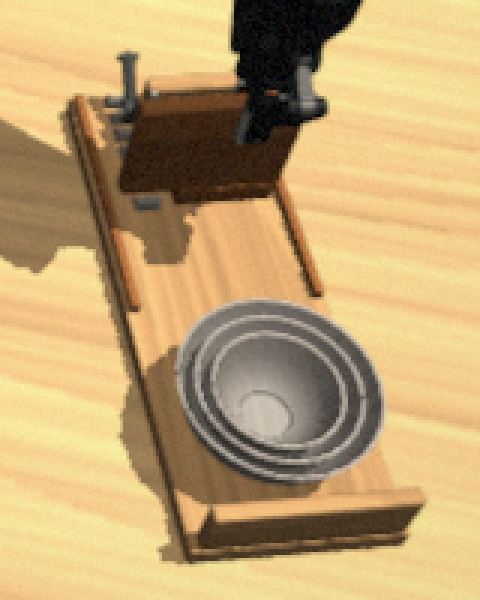

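The force climbs and motion stops after about 89 mm, so the board is at its hard end and the bowls are untouched. Releasing and withdrawing straight up.

Call:
servo_tool:
  motion:
    - [0,0,0,0,-1]
    - [0,0,0,0,-1]
    - [0,0,0,0,-1]
    - [0,0,0,0,-1]
    - [0,0,0,0,-1]
    - [0,0,0,0,-1]
    - [0,0,0,0,-1]

```text
clock: 8.45
tcp_pos: [0.5015, 0.2676, 0.2674]
orientation: [-0.249, 1.548, 0.25]
contact_force: [-0.1, 1.2, 0.2]
grip_width: 0.0854
```

Call:
servo_tool:
  motion:
    - [-0.03,0,0,0,-1]
    - [-0.07,0,0,0,-1]
    - [-0.1,0,0,0,-1]
    - [-0.1,0,0,0,-1]
    - [-0.1,0,0,0,-1]

```text
clock: 8.95
tcp_pos: [0.5008, 0.2674, 0.3679]
orientation: [-0.248, 1.547, 0.25]
contact_force: [0.2, -0.2, -0.4]
grip_width: 0.0853
```

```bash
python3 - <<'E'
from h import *
o=get_obs();w=grab_frame('wrist')[:,:,::-1];s=grab_frame('scene')[:,160:,::-1]
np.save('o5.npy',o,allow_pickle=True)
cv2.imwrite('pics/c5.png',np.vstack([cv2.resize(w,(480,300)),s[100:]][:2]))
E
python3 go.py .586 .297 .267 18.2
```

```text
t 9.05 tcp [0.5004 0.267  0.3663] yaw 18.21 down [ 0.006  0.001 -1.   ] shift [0.0999 0.0019 0.0901] turn 0.010503946608707793 F [-0.15 -0.09  0.5 ] w 0.08535570499189134 q [-0.03  0.43 -0.73  1.82  0.34  1.01 -0.58]
```

View pics/c5.png

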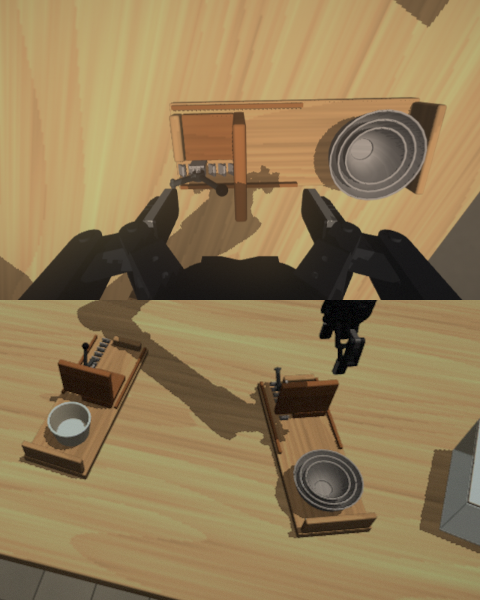

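The slide block butts against the near end board, the lever is still flipped, and both the bowls and the other keeper are unmoved. Handing in.

```bash
python3 -c "
from bench import *
print(hand_in())"
```

```text
the job is handed in; nothing more can be done
None
```

The job is done and handed in at about 9 s on the robot's clock. On the bowls' keeper I pushed the pawl lever right over towards the stop board with the shut fingertips. I then pinched the board, slid it back about 89 mm until it stopped, let go and rose clear.

- **Lever:** a picture taken right after the push showed it fully flipped towards the board. The last pictures show it still flipped.
- **Stop board:** the force rose from about 4 N to about 15 N and motion stopped, which I took as the hard end. The last wrist picture shows the slide block against the near end piece. The joint value itself cannot be read.
- **Surroundings:** by eye, the bowls, the ramekin and the other keeper look unmoved. Contact force was about zero and the gripper was open, 0.1 m above the board.
- **Disagreements:** the yaw measurements of the keeper ranged from 17.5° to 19.6°; I used 18.2° and the grasp was centred. No check failed.

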